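# Clear the slide box lid and hold it open at 45 degrees

### The arm

A 6-joint arm with a two-finger parallel gripper is mounted at the origin on a cart in front of the work surface, level with it; the furniture and walls round the work are solid. World frame = base frame: x ahead of the robot, y to its left, z up, the work surface at z = 0. Lengths are in m, angles in rad, forces in N, time in s.
With the tool pointing down it reaches from about 0.25 to 0.85 m from the base axis. Payload 12.5 kg.
Tool frame: the origin (TCP) lies midway between the tips of the shut fingers; the grasp point (between the pads) lies 19 mm behind it; y points along the fingers, z is the direction in which the jaws open and shut, and the axes are right-handed (so a half turn about y gives the same grasp; the last joint's range is limited). The gripper opens to 93 mm and grips with 3 to 60 N. Pads are 15 mm wide; open, the fingers measure 128 mm over their backs; the gripper's body (75 mm by 188 mm) begins 65 mm behind the grasp point.
Start: joints at [-1.429, 0.351, 1.652, -0, 1.139, -0.085], TCP at [0.124, -0.536, 0.219] pointing down, gripper open.
Joint ranges: [-2.75, 2.75], [-0.79, 2.1], [0.01, 2.65], [-1.57, 4.71], [0.07, 3.14], [-2.87, 2.87]. Speed limits (rad/s): [2.22, 2.22, 2.79, 3.14, 3.14, 3.14].

### API

Orientations are given as a unit quaternion [x, y, z, w].
In Python, from rig import sensors, optics, ticket, finder gives the robot as it stands.
- The arm moves only by the tool drive_tool, never from a script. Its argument "moves" is a list that holds one entry, the list of rows, each a list of 7 numbers: the finger opening in mm, from 0 to 93, then the shift along the tool's x, y, z in mm, then the turn, a rotation vector about the tool's x, y, z in rad. A call has 1 to 10 rows; each row is the pose to reach, as a shift and turn from the pose commanded when the call began, along the tool's axes at that moment; what a row does not reach only later rows make up. A row lasts 1/12 s, in which the tool goes at most 41.7 mm and 7.16 degrees, less where a joint would pass 70% of its speed; a pose out of reach is approached as far as the arm can. A call with a gripper value outside its range is refused whole. The fingers move at their own pace and stop on an object; "grip_force" is the grip in N (left out, the last holds). Time passes only in rows, so rows that repeat a pose let the fingers close. It gives the time, the measured TCP pose, the force and the opening at its end, in the units of the state.
- sensors.get_obs(): the state, without advancing time (a new reading comes with each control period).
- optics.get_image(name): name is "side" or "top" or "wrist"; returns a dict with "color" (384x512x3 uint8, blue, green, red), "K" (3x3 intrinsics, pixels), "extrinsics" (4x4, takes a point from world to camera coordinates); the wrist camera has in their place "mount" (4x4, takes a point from camera to tool coordinates, whose origin is the TCP and whose axes are the tool frame's). Camera axes: x right, y up, looking along -z (the intrinsics and any distortion apply to the point x, -y, -z); pixel columns grow to the right and rows downward; lengths in m; the calibration is good to about 2 mm. A picture is of the moment at which its call begins: read the wrist's pose just before it. There is no depth.
- ticket.job_done(): hands the job in, once; it reports no verdict.
Trained networks look in a picture, given as the dict that the camera call returned (one of the last four; its "shot" number tells which), for a name from the list of things; names that differ only in an ending like _2 or _b are one class to them, and where a whole thing is asked for, a point or a joint stands for the part that bears it (a point fixed in the world has none). Each returns a list of dicts, best first, with "p" (0 to 1); they miss things now and then, are a little off and sometimes report something else, mostly with a low value. They report only what shows in the picture. A call takes as long as a camera call. They do not tell look-alikes from the thing itself.
- finder.spot_in(query, picture): "box" ([left, top, width, height] in pixels, round what is visible of it).
- finder.masks_of(query, picture): "mask" (384x512 bool, what is visible of it) and "box" ([left, top, width, height] in pixels, round what is visible of it).
The state is a dict: "t": time; "q": joint angles; "qd": joint speeds; "joint_torque": joint torques, N m; "tool_pos": TCP position; "tcp_rot": TCP orientation; "ft_force": force on the tool from outside, world axes, zero at the start; "wrist_torque": the same for the moment, N m; "opening": finger opening in m.
Only numpy, scipy, OpenCV 4.12 (cv2) and the standard library are available. Lean on these libraries where they do the work, as an engineer would, in place of code of your own. Each camera call takes 0.05 s, during which the arm holds its last target.

### The job

An empty reagent bottle has been left standing on the closed lid of the slide box. First drop it into the wire discard basket, keeping the lid shut until the bottle is in the basket; then raise the lid by its wire pull to 45 degrees, give or take 7 degrees, so that a colleague can reach the slides, and finish while still holding it still there by the pull (it falls shut if let go). Leave the other things on the bench where they are.

Things in the scene. Friction and masses are not known exactly. Their poses are not given: they have to be found in the camera images.
- bottle_center (a point): centre (half-way up) of the empty reagent bottle: white round body 30 mm across and 56 mm tall with a screw cap 26 mm across, 66 mm tall in all, 35 g. It stands upright, anywhere near the middle of the slide box's lid, the lid's top being 35 mm above the worktop. This point is 33 mm above its underside; z is the bottle's own axis. Told from the other bottles by standing on the lid
- basket: square open wire basket, 145 mm wide outside, 135 mm inside, 75 mm tall, floor 7 mm thick, fixed. Origin at the centre of its underside; x and y along its sides, z up. A microscope stands between slide box and basket: stage and head reach out to x = 0.37 m (0.18 and 0.3 m up), eyepieces to 0.33 m (0.4 m up). Go round in front of it, the hand low and drawn back
- slide_case: flat hinged slide storage box fixed to the worktop, 92 mm (x) by 165 mm (y) by 35 mm tall, lid closed at the start. Origin at the centre of its underside, z up; its own x axis points from its front (with the pull, towards the robot) to its back (with the hinge). The lid's hinge line runs along its y axis, 46 mm behind the origin and 21 mm up
- lid_pull: wire pull on the lid's front edge: a U of round steel bar 10 mm thick; origin at the middle of its cross bar, which runs along the box's y, 40 mm clear of the box's front, between two arms 66 mm apart inside; a finger fits between bar and box. Lid shut: 130 mm in front of the hinge line, 12 mm above it, 33 mm above the worktop, axes as the box's. It turns with the lid
- slide_case_lid (a joint): opening angle of the slide box's lid in rad: 0 closed, growing as the front edge rises, 0.785 is 45 degrees, stop at 1.83. Hinge nearly without friction: the lid falls shut when let go at 45 degrees. Lid and pull weigh under 0.3 kg together
- swab_jar: bystander: white jar 56 mm across, 92 mm tall, to the left of the slide box; origin at the centre of its underside
- dish: bystander: petri dish 60 mm across, 15 mm tall, to the left of the slide box; origin at the centre of its underside
- pen: bystander: marker pen 130 mm long, 13 mm thick, lying to the right of the slide box; origin under its middle
- oil_bottle: bystander: small brown bottle 27 mm across, 58 mm tall, standing behind the basket; origin at the centre of its underside
- beaker_1: bystander: clear beaker 46 mm across, 60 mm tall, behind the slide box; origin at the centre of its underside
- timer: bystander: bench timer 67 x 63 x 20 mm near the front edge on the left; origin at the centre of its underside
Things that resemble listed ones, but are neither listed nor needed, are in the scene too. Leave any orange or pink look-alike of the part that bears bottle_center alone.

How it is judged:
On the way:
1. the bottle lies or stands in the basket while the lid is still shut (x of bottle_center in the frame of basket between -0.066 and 0.066 m and y of bottle_center in the frame of basket between -0.066 and 0.066 m and z of bottle_center in the frame of basket below 0.06 m and value of joint slide_case_lid below 0.1 rad), for 0.2 s.
At the end, for the whole second after the job is handed in: The lid is held still (under 0.1 rad/s) at 45 degrees plus or minus 7 degrees by the gripper's fingers on the wire pull (over 0.2 N on it), and the bottle is inside the basket, its centre below the rim (value of joint slide_case_lid between 0.663 and 0.908 rad and velocity of joint slide_case_lid between -0.1 and 0.1 rad/s and contact force between the fingers and lid_pull above 0.2 N and x of bottle_center in the frame of basket between -0.066 and 0.066 m and y of bottle_center in the frame of basket between -0.066 and 0.066 m and z of bottle_center in the frame of basket below 0.06 m); the arm keeps its last pose, push and grip.
It fails at once if the lid is raised more than 0.2 rad while the bottle is not yet in the basket (value of joint slide_case_lid above 0.2 rad and horizontal distance between bottle_center and basket above 0.095 m).
It fails at once if another thing on the bench is moved more than 30 mm (distance of any of swab_jar, dish, pen, oil_bottle, beaker_1, timer from where it was at the start of the episode above 0.03 m).
It also fails if it takes over 64 s, if anything falls off the work surface, if the arm or the gripper's body presses on something with over 40 N, if the wrist force passes 120 N, or if a joint passes its speed limit or range.

## Working session

There is one attempt and no reset: what is moved stays moved. The work goes in short steps, Python scripts to look and compute and a tool call to move; the robot and the scene stay as the last step left them, time stands still between calls to the robot, and variables do not carry over. Pictures are saved under pics/ and viewed, and the job is handed in when it is done.

Besides the shell and the picture viewer there is one more tool, called after ">>>" in YAML: its name, and indented under it one key for each argument. drive_tool: Moves the arm, as the interface text tells. Its arguments: {"type":"object","properties":{"moves":{"type":"array","items":{"type":"array","items":{"type":"array","items":{"type":"number"}}}},"grip_force":{"type":"number"}},"required":["moves"]}

```bash
ls; mkdir -p pics; python3 - <<'E'
from rig import sensors, optics, ticket, finder
import cv2,numpy as np
o=sensors.get_obs();print({k:np.round(v,3) for k,v in o.items()})
for n in("side","top","wrist"):
    p=optics.get_image(n);cv2.imwrite(f"pics/a_{n}.png",p["color"]);print(n,p["K"].tolist(),[k for k in p]);print(np.round(p.get("extrinsics",p.get("mount")),3).tolist())
    for q in ("bottle_center","basket","slide_case","lid_pull"):
        if n!="wrist":
            print(q,[(np.round(r["box"],0).tolist(),round(r["p"],2)) for r in finder.spot_in(q,p)][:5])
E
```

```text
pics
{'t': np.float64(0.0), 'q': array([-1.429,  0.351,  1.652, -0.   ,  1.139, -0.085]), 'qd': array([-0.002,  0.002,  0.   , -0.001, -0.001,  0.002]), 'joint_torque': array([ 1.0000e-03, -4.9732e+01, -2.8525e+01,  7.0000e-02,  2.6000e-02,
       -0.0000e+00]), 'tool_pos': array([ 0.124, -0.536,  0.218]), 'tcp_rot': array([-0.08 ,  0.703, -0.702,  0.08 ]), 'ft_force': array([ 0.104,  1.197, -0.276]), 'wrist_torque': array([ 0.015, -0.004,  0.012]), 'opening': np.float64(0.093)}
side [[414.58130065788214, 0.0, 254.9282260779933], [0.0, 414.58130065788214, 188.17848349078363], [0.0, 0.0, 1.0]] ['color', 'K', 'extrinsics', 'shot']
[[-0.641, -0.768, -0.011, 0.333], [0.393, -0.341, 0.854, -0.266], [-0.659, 0.543, 0.52, -1.128], [0.0, 0.0, 0.0, 1.0]]
bottle_center [([254.0, 192.0, 9.0, 17.0], 0.65), ([209.0, 229.0, 6.0, 25.0], 0.57), ([200.0, 187.0, 8.0, 16.0], 0.56), ([184.0, 192.0, 10.0, 19.0], 0.44)]
basket []
slide_case []
lid_pull [([208.0, 216.0, 32.0, 15.0], 0.42)]
top [[437.5007910861794, 0.0, 254.65475929760223], [0.0, 437.5007910861794, 193.52718669345762], [0.0, 0.0, 1.0]] ['color', 'K', 'extrinsics', 'shot']
[[-0.015, -1.0, 0.013, -0.016], [0.981, -0.012, 0.195, -0.548], [-0.194, 0.016, 0.981, -1.287], [0.0, 0.0, 0.0, 1.0]]
bottle_center [([204.0, 154.0, 11.0, 10.0], 0.69), ([244.0, 203.0, 13.0, 9.0], 0.65), ([183.0, 154.0, 11.0, 12.0], 0.63), ([161.0, 226.0, 14.0, 11.0], 0.49)]
basket [([348.0, 186.0, 62.0, 56.0], 0.69), ([113.0, 182.0, 21.0, 21.0], 0.49)]
slide_case [([174.0, 181.0, 56.0, 44.0], 0.64)]
lid_pull [([187.0, 211.0, 26.0, 14.0], 0.46), ([114.0, 182.0, 17.0, 18.0], 0.43)]
wrist [[289.59678317993854, 0.0, 252.9910051059057], [0.0, 289.59678317993854, 190.05402106130694], [0.0, 0.0, 1.0]] ['color', 'K', 'mount', 'shot']
[[0.0, -0.954, -0.299, -0.083], [-0.0, 0.299, -0.954, -0.167], [1.0, 0.0, -0.0, 0.0], [0.0, 0.0, 0.0, 1.0]]
```

```bash
python3 - <<'E'
import cv2
a=cv2.imread("pics/a_top.png");cv2.imwrite("pics/a_topz.png",cv2.resize(a[140:260,90:250],None,fx=5,fy=5,interpolation=cv2.INTER_CUBIC))
a=cv2.imread("pics/a_side.png");cv2.imwrite("pics/a_sidez.png",cv2.resize(a[150:290,130:310],None,fx=4,fy=4,interpolation=cv2.INTER_CUBIC))
E
```

```text
(no output)
```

View pics/a_top.png

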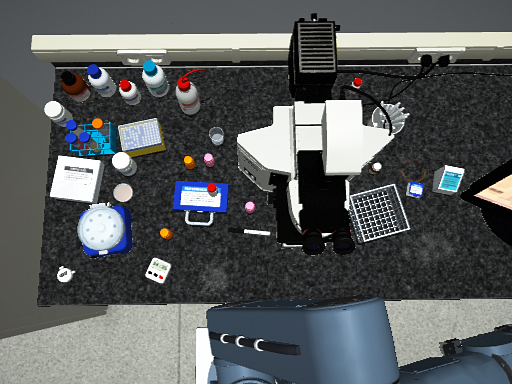

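View pics/a_side.png

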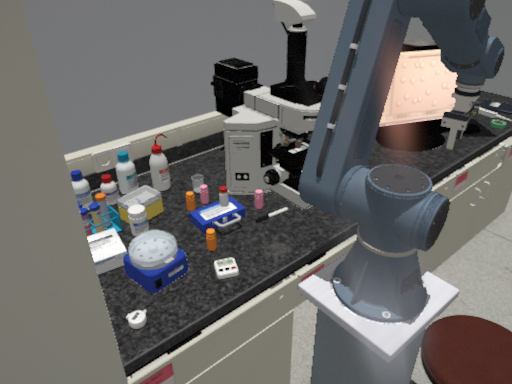

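```bash
sleep 1
```

```text
(no output)
```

View pics/a_topz.png

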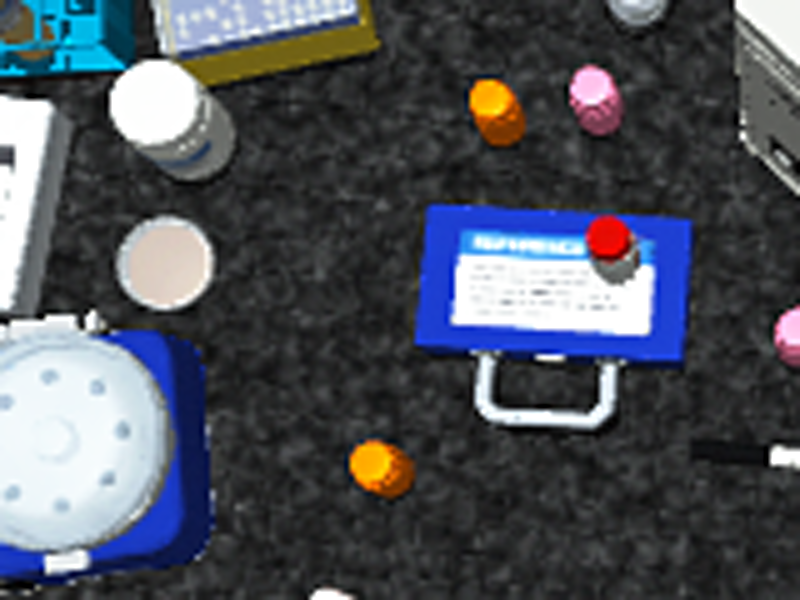

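View pics/a_sidez.png

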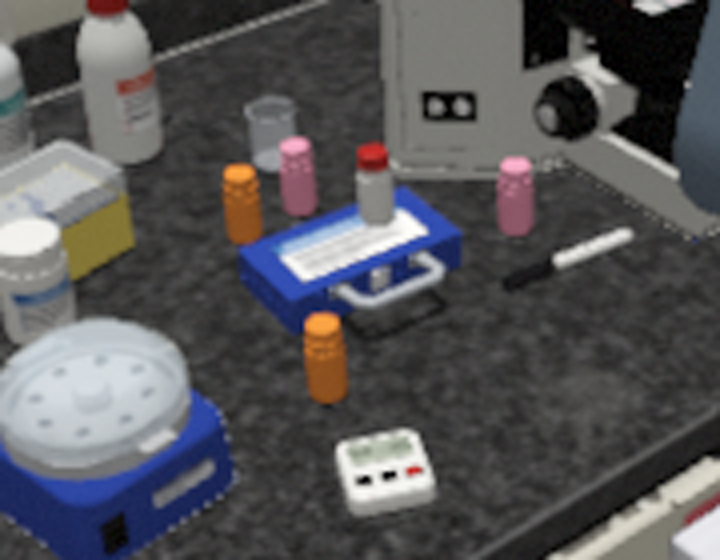

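```bash
cat > h.py <<'E'
from rig import sensors, optics, ticket, finder
import cv2,numpy as np
from scipy.spatial.transform import Rotation as R
def cam_world(p,o=None):
    if "extrinsics" in p:
        return np.linalg.inv(p["extrinsics"])
    T=np.eye(4);T[:3,:3]=R.from_quat(o["tcp_rot"]).as_matrix();T[:3,3]=o["tool_pos"]
    return T@p["mount"]
def px2w(p,u,v,z,o=None):
    T=cam_world(p,o);K=p["K"]
    d=T[:3,:3]@np.array([(u-K[0,2])/K[0,0],-(v-K[1,2])/K[1,1],-1.])
    c=T[:3,3];return c+d*(z-c[2])/d[2]
def w2px(p,X,o=None):
    c=np.linalg.inv(cam_world(p,o))@np.append(X,1);K=p["K"]
    return np.array([K[0,0]*c[0]/-c[2]+K[0,2],K[1,1]*-c[1]/-c[2]+K[1,2]])
def toolshift(target,o=None):
    o=o or sensors.get_obs()
    return 1000*R.from_quat(o["tcp_rot"]).as_matrix().T@(np.array(target)-o["tool_pos"])
E
python3 - <<'E'
from h import *
o=sensors.get_obs();print(np.round(R.from_quat(o["tcp_rot"]).as_matrix(),2).tolist())
p=optics.get_image("top");c=p["color"]
f=lambda n,u,v,z:print(n,np.round(px2w(p,u,v,z),3))
f("cap",211.8,187.4,.101)
f("pullbarL",90+487/5,140+412/5,.035);f("pullbarR",90+608/5,140+416/5,.035)
for n,u,v in(("boxBL",429,206),("BR",692,220),("FL",416,345),("FR",684,359)):f(n,90+u/5,140+v/5,.035)
f("orangeF cap",90+373/5,140+460/5,.066);f("pinkR",249,205,.066);f("pinkB",90+593/5,140+84/5,.066);f("orB",90+492/5,140+97/5,.066)
f("pen end",232,231,.01);f("pen end",270,233,.01)
for u,v in((348,195),(398,184),(410,231),(358,243)):f("basket rim",u,v,.075)
f("scopeL",277,240,0.03);f("eyep",313,250,.4);f("eyepR",352,245,.4)
f("headL",238,140,.18)
f("bluething",415,188,.06);f("oil",376,166,.058)
pw=optics.get_image("wrist")
cv2.imwrite("pics/b_top.png",cv2.resize(c[130:270,270:440],None,fx=4.5,fy=4.2,interpolation=cv2.INTER_CUBIC))
E
```

```text
[[-0.97, 0.0, 0.22], [-0.22, 0.0, -0.97], [-0.0, -1.0, -0.0]]
cap [0.559 0.104 0.101]
pullbarL [0.464 0.184 0.035]
pullbarR [0.461 0.11  0.035]
boxBL [0.594 0.222 0.035]
BR [0.583 0.058 0.035]
FL [0.506 0.228 0.035]
FR [0.495 0.063 0.035]
orangeF cap [0.432 0.247 0.066]
pinkR [ 0.51  -0.006  0.066]
pinkB [0.663 0.117 0.066]
orB [0.655 0.179 0.066]
pen end [0.439 0.048 0.01 ]
pen end [ 0.431 -0.07   0.01 ]
basket rim [ 0.536 -0.305  0.075]
basket rim [ 0.568 -0.459  0.075]
basket rim [ 0.424 -0.484  0.075]
basket rim [ 0.391 -0.326  0.075]
scopeL [ 0.407 -0.09   0.03 ]
eyep [ 0.351 -0.144  0.4  ]
eyepR [ 0.36  -0.231  0.4  ]
headL [0.678 0.024 0.18 ]
bluething [ 0.558 -0.516  0.06 ]
oil [ 0.629 -0.401  0.058]
```

View pics/b_top.png

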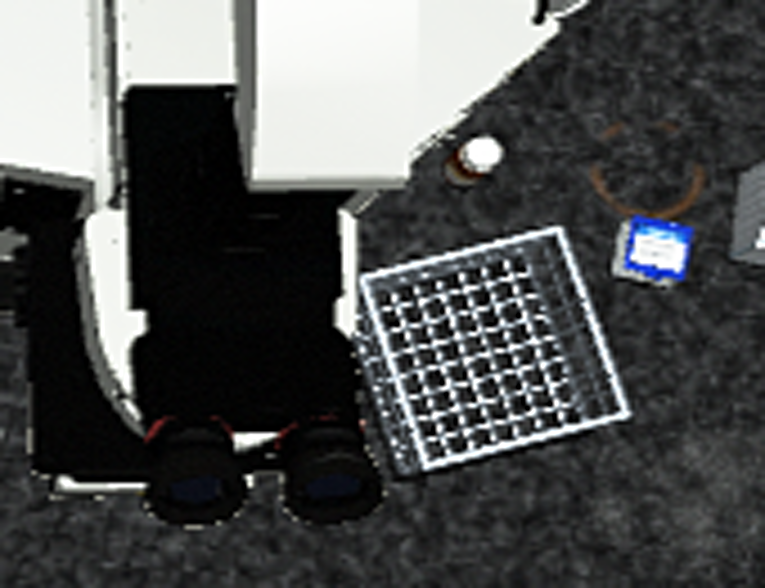

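View pics/a_wrist.png

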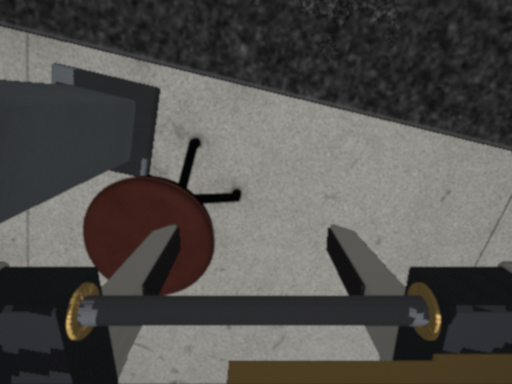

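Bottle candidates in the top view are orange (164,232) and (188,159), pink (209,157) and (249,205), and the white one with a red cap at (212,188). Only the red-capped white one stands on the blue box's lid, as the enlarged crops show, so that is the target at about (0.559, 0.104). The basket centre is about (0.48, -0.394) and the pull is at about (0.462, 0.147).

Next I swing round in front of the microscope, low and drawn back.

>>> drive_tool:
  moves:
    - [[60, -122, 88, -243, 0, -1.2, 0], [60, -122, 88, -243, 0, -1.2, 0], [60, -122, 88, -243, 0, -1.2, 0], [60, -122, 88, -243, 0, -1.2, 0], [60, -122, 88, -243, 0, -1.2, 0], [60, -122, 88, -243, 0, -1.2, 0], [60, -122, 88, -243, 0, -1.2, 0], [60, -122, 88, -243, 0, -1.2, 0], [60, -122, 88, -243, 0, -1.2, 0], [60, -122, 88, -243, 0, -1.2, 0]]

```text
t: 1.48
tool_pos: [0.1882, -0.2714, 0.1308]
tcp_rot: [0.465, -0.533, 0.533, -0.465]
ft_force: [-0.0, 0.0, 0.4]
opening: 0.0601
```

```bash
python3 - <<'E'
from h import *
o=sensors.get_obs();M=R.from_quat(o["tcp_rot"]).as_matrix();print(np.round(M,2).tolist(),np.round(o["q"],2))
print(toolshift([.25,-.08,.13]))
E
```

```text
[[-0.14, 0.0, 0.99], [-0.99, -0.0, -0.14], [0.0, -1.0, 0.0]] [-1.11  0.09  2.26 -0.    0.79 -0.97]
[-197.97746544    0.69651614   35.30575733]
```

>>> drive_tool:
  moves:
    - [[60, -198, 0, 35, 0, -1.2, 0], [60, -198, 0, 35, 0, -1.2, 0], [60, -198, 0, 35, 0, -1.2, 0], [60, -198, 0, 35, 0, -1.2, 0], [60, -198, 0, 35, 0, -1.2, 0], [60, -198, 0, 35, 0, -1.2, 0], [60, -198, 0, 35, 0, -1.2, 0], [60, -198, 0, 35, 0, -1.2, 0], [60, -198, 0, 35, 0, -1.2, 0], [60, -198, 0, 35, 0, -1.2, 0]]

```text
t: 2.32
tool_pos: [0.2512, -0.0807, 0.1308]
tcp_rot: [0.684, -0.177, 0.178, -0.684]
ft_force: [0.2, 0.2, -0.1]
opening: 0.0597
```

```bash
python3 - <<'E'
from h import *
o=sensors.get_obs();M=R.from_quat(o["tcp_rot"]).as_matrix();print(np.round(M,2).tolist(),np.round(o["q"],2),o["tool_pos"])
for t in([.25,.1,.13],[.3,.15,.14]):print(toolshift(t))
p=optics.get_image("side");cv2.imwrite("pics/c_side.png",p["color"])
E
```

```text
[[0.87, 0.0, 0.49], [-0.49, -0.0, 0.87], [0.0, -1.0, 0.0]] [-0.49 -0.05  2.4   0.    0.79 -1.55] [ 0.2511777  -0.08068548  0.1308034 ]
[-88.8828449    0.74961378 157.3167268 ]
[-69.49585023  -9.23707447 225.31974508]
```

View pics/c_side.png

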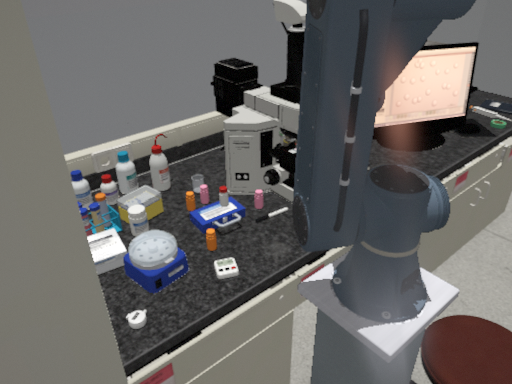

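Halfway round, clear of the microscope. I'll continue to the left and turn the jaws along the box's x axis.

>>> drive_tool:
  moves:
    - [[60, -69, -20, 225, 0, 0, 0], [60, -69, -20, 225, 0, 0.1, 0], [60, -69, -20, 225, 0, 0.3, 0], [60, -69, -20, 225, 0, 1.13, 0], [60, -69, -20, 225, 0, 1.13, 0], [60, -69, -20, 225, 0, 1.13, 0], [60, -69, -20, 225, 0, 1.13, 0], [60, -69, -20, 225, 0, 1.13, 0], [60, -69, -20, 225, 0, 1.13, 0], [60, -69, -20, 225, 0, 1.13, 0]]

```text
t: 3.2
tool_pos: [0.3019, 0.1505, 0.1508]
tcp_rot: [-0.544, 0.451, -0.451, 0.545]
ft_force: [0.1, -0.4, -0.8]
opening: 0.0599
```

```bash
python3 - <<'E'
from h import *
o=sensors.get_obs();M=R.from_quat(o["tcp_rot"]).as_matrix();print(np.round(M,2).tolist(),np.round(o["q"],2),o["tool_pos"])
print(toolshift([.559,.104,.16]))
E
```

```text
[[0.19, 0.0, 0.98], [-0.98, 0.0, 0.19], [-0.0, -1.0, 0.0]] [0.32 0.06 2.22 0.   0.86 0.14] [0.30194012 0.15049356 0.15080085]
[ 93.39904824  -9.07949285 243.9677004 ]
```

>>> drive_tool:
  moves:
    - [[60, 93, -9, 244, 0, 0.25, 0], [60, 93, -9, 244, 0, 0.25, 0], [60, 93, -9, 244, 0, 0.25, 0], [60, 93, -9, 244, 0, 0.25, 0], [60, 93, -9, 244, 0, 0.25, 0], [60, 93, -9, 244, 0, 0.25, 0], [60, 93, -9, 244, 0, 0.25, 0], [60, 93, -9, 244, 0, 0.25, 0], [60, 93, -9, 244, 0, 0.25, 0]]

```text
t: 3.95
tool_pos: [0.5585, 0.1044, 0.159]
tcp_rot: [-0.485, 0.515, -0.514, 0.485]
ft_force: [-0.1, 0.7, 0.1]
opening: 0.0599
```

```bash
python3 - <<'E'
from h import *
o=sensors.get_obs();M=R.from_quat(o["tcp_rot"]).as_matrix();print(np.round(M,2).tolist(),np.round(o["q"],2),o["tool_pos"])
p=optics.get_image("wrist");cv2.imwrite("pics/d_wrist.png",p["color"])
print(w2px(p,[.559,.104,.101],o))
for r in finder.spot_in("bottle_center",p):print(r)
E
```

```text
[[-0.06, -0.0, 1.0], [-1.0, -0.0, -0.06], [0.0, -1.0, -0.0]] [0.1  0.45 1.66 0.   1.03 0.16] [0.55853667 0.10443324 0.15904707]
[254.7393688  205.38047816]
{'box': [331.7, 146.8, 48.5, 39.5], 'p': 0.91}
{'box': [206.3, 251.0, 23.7, 45.2], 'p': 0.82}
{'box': [325.9, 85.4, 50.2, 33.1], 'p': 0.72}
{'box': [239.9, 169.5, 31.8, 46.6], 'p': 0.63}
{'box': [69.9, 14.0, 64.3, 47.8], 'p': 0.6}
```

View pics/d_wrist.png

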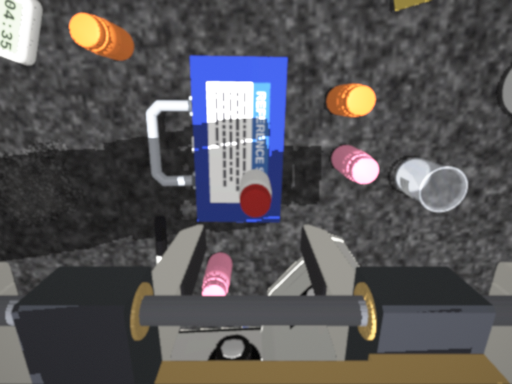

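The wrist view shows the red cap on the lid at (256,199), roughly centred between the fingers, and the pull at (155,145). I'll refine both positions.

```bash
python3 - <<'E'
from h import *
o=sensors.get_obs()
p=optics.get_image("wrist")
f=lambda n,u,v,z:print(n,np.round(px2w(p,u,v,z,o),4))
f("cap",256,200,.101);f("body",257,178,.035+.01)
f("pull u",153.5,105,.035);f("pull d",159,178,.035);f("pull mid",154.5,143,.035)
for u,v in((191,57),(287,57),(281,220),(197,221)):f("box",u,v,.035)
f("pinkB",365,172,.066);f("scope tip",335,237,.1)
print(toolshift(np.r_[px2w(p,256,200,.101,o)[:2],.052],o))
E
```

```text
cap [0.5595 0.1089 0.101 ]
body [0.5612 0.1125 0.045 ]
pull u [0.4654 0.1884 0.035 ]
pull d [0.4594 0.1157 0.035 ]
pull mid [0.4605 0.152  0.035 ]
box [0.5067 0.2285 0.035 ]
box [0.595  0.2234 0.035 ]
box [0.5848 0.0611 0.035 ]
box [0.4933 0.0651 0.035 ]
pinkB [0.6611 0.1181 0.066 ]
scope tip [0.6257 0.0709 0.1   ]
[ -4.1785402  107.46112594   1.64351802]
```

>>> drive_tool:
  moves:
    - [[60, -4, 30, 2, 0, 0, 0], [60, -4, 60, 2, 0, 0, 0], [60, -4, 85, 2, 0, 0, 0], [60, -4, 107, 2, 0, 0, 0], [60, -4, 107, 2, 0, 0, 0]]

```text
t: 4.52
tool_pos: [0.5581, 0.1085, 0.0493]
tcp_rot: [-0.487, 0.515, -0.513, 0.484]
ft_force: [-0.8, -0.3, -0.8]
opening: 0.0598
```

>>> drive_tool:
  grip_force: 12
  moves:
    - [[20, 0, 0, 0, 0, 0, 0], [20, 0, 0, 0, 0, 0, 0], [20, 0, 0, 0, 0, 0, 0], [20, 0, 0, 0, 0, 0, 0], [20, 0, 0, 0, 0, 0, 0], [20, 0, 0, 0, 0, 0, 0]]

```text
t: 5.02
tool_pos: [0.5616, 0.1085, 0.0535]
tcp_rot: [0.485, -0.514, 0.514, -0.486]
ft_force: [-1.6, -0.6, 6.2]
opening: 0.0293
```

```bash
python3 - <<'E'
from h import *
o=sensors.get_obs();print(o["tool_pos"],o["opening"],o["ft_force"])
p=optics.get_image("wrist");cv2.imwrite("pics/e_wrist.png",p["color"])
p=optics.get_image("side");cv2.imwrite("pics/e_side.png",p["color"])
E
```

```text
[0.56160579 0.10854196 0.05348909] 0.029310136701235806 [-1.56088319 -0.63165136  6.17857528]
```

View pics/e_wrist.png

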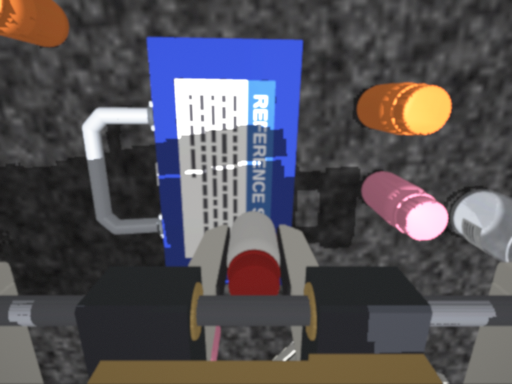

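The opening of 29 mm and the image show the bottle gripped. I'll lift it.

>>> drive_tool:
  moves:
    - [[20, 0, -20, 0, 0, 0, 0], [20, 0, -50, 0, 0, 0, 0], [20, 0, -80, 0, 0, 0, 0], [20, 0, -100, 0, 0, 0, 0], [20, 0, -100, 0, 0, 0, 0]]

```text
t: 5.53
tool_pos: [0.5632, 0.1087, 0.157]
tcp_rot: [0.484, -0.513, 0.515, -0.487]
ft_force: [0.5, -0.6, -0.9]
opening: 0.0291
```

```bash
python3 - <<'E'
from h import *
o=sensors.get_obs();print(o["tool_pos"],o["opening"],o["ft_force"])
p=optics.get_image("wrist");cv2.imwrite("pics/f_wrist.png",p["color"])
print(toolshift([.30,.15,.15],o))
E
```

```text
[0.56322691 0.10870144 0.15700852] 0.029056902126585522 [ 0.46346742 -0.62538745 -0.85401489]
[ -26.23300956    5.25505515 -265.19296585]
```

View pics/f_wrist.png

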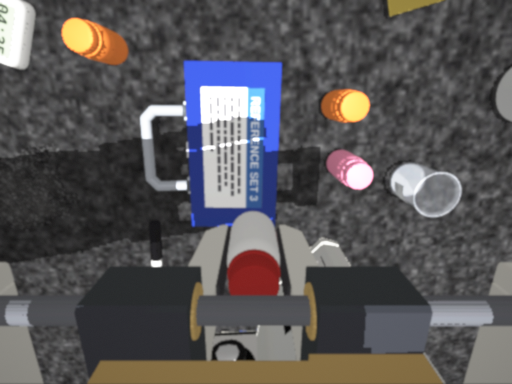

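The bottle is held and the lid stayed shut. Now I retract.

>>> drive_tool:
  moves:
    - [[20, -26, 10, -265, 0, 0, 0], [20, -26, 10, -265, 0, 0, 0], [20, -26, 10, -265, 0, 0, 0], [20, -26, 10, -265, 0, 0, 0], [20, -26, 10, -265, 0, 0, 0], [20, -26, 10, -265, 0, -0.9, 0], [20, -26, 10, -265, 0, -0.9, 0], [20, -26, 10, -265, 0, -0.9, 0], [20, -26, 10, -265, 0, -0.9, 0], [20, -26, 10, -265, 0, -0.9, 0]]

```text
t: 6.42
tool_pos: [0.2972, 0.1494, 0.1418]
tcp_rot: [0.622, -0.338, 0.337, -0.621]
ft_force: [0.1, 0.1, 0.3]
opening: 0.0291
```

```bash
python3 - <<'E'
from h import *
o=sensors.get_obs();print(o["tool_pos"],o["opening"],o["q"])
M=R.from_quat(o["tcp_rot"]).as_matrix();print(np.arctan2(M[1,2],M[0,2]))
print(toolshift([.25,0.05,.13],o),toolshift([.25,-.12,.13],o))
E
```

```text
[0.29720554 0.1493954  0.14179687] 0.029125012470698094 [ 3.25527027e-01  7.01136904e-02  2.24132589e+00  3.60410621e-06
  8.31638490e-01 -2.49231557e-01]
0.5747564189508209
[ 57.7670557   11.91029999 -93.63806338] [ 200.45230177   11.990629   -186.05512946]
```

>>> drive_tool:
  moves:
    - [[20, 58, 12, -94, 0, -0.9, 0], [20, 58, 12, -94, 0, -0.9, 0], [20, 58, 12, -94, 0, -0.9, 0], [20, 100, 12, -121, 0, -0.9, 0], [20, 150, 12, -153, 0, -0.9, 0], [20, 200, 12, -186, 0, -0.9, 0], [20, 200, 12, -186, 0, -0.9, 0], [20, 200, 12, -186, 0, -0.9, 0], [20, 200, 12, -186, 0, -0.9, 0]]

```text
t: 7.17
tool_pos: [0.2502, -0.1005, 0.1301]
tcp_rot: [-0.702, 0.08, -0.079, 0.703]
ft_force: [0.7, 0.4, 0.1]
opening: 0.0292
```

```bash
python3 - <<'E'
from h import *
o=sensors.get_obs();print(o["tool_pos"],o["opening"],o["q"])
M=R.from_quat(o["tcp_rot"]).as_matrix();print(np.arctan2(M[1,2],M[0,2]))
print(toolshift([.23,-.25,.13],o),toolshift([.25,-.38,.15],o))
E
```

```text
[ 0.25015694 -0.1004603   0.13005432] 0.02924776690372976 [-5.55269915e-01 -3.10019270e-02  2.38649941e+00  4.54784257e-05
  7.87501082e-01 -1.90145055e+00]
1.3461482020718902
[ 1.36614802e+01 -3.68697188e-02 -1.50272387e+02] [  62.09165903  -20.16031394 -272.54079948]
```

>>> drive_tool:
  moves:
    - [[20, 14, 0, -150, 0, 0, 0], [20, 14, 0, -150, 0, 0, 0], [20, 14, 0, -150, 0, 0, 0], [20, 14, 0, -150, 0, 0, 0], [20, 62, -20, -273, 0, 0, 0], [20, 62, -20, -273, 0, 0, 0], [20, 62, -20, -273, 0, 0, 0], [20, 62, -20, -273, 0, 0, 0], [20, 62, -20, -273, 0, 0, 0]]

```text
t: 7.92
tool_pos: [0.2495, -0.3811, 0.1497]
tcp_rot: [-0.702, 0.081, -0.081, 0.703]
ft_force: [-1.0, 0.7, -0.4]
opening: 0.0292
```

```bash
python3 - <<'E'
from h import *
o=sensors.get_obs();print(o["tool_pos"],o["opening"],o["q"])
M=R.from_quat(o["tcp_rot"]).as_matrix();print(np.arctan2(M[1,2],M[0,2]))
p=optics.get_image("top");cv2.imwrite("pics/g_top.png",p["color"])
print(toolshift([.47,-.396,.16],o))
E
```

```text
[ 0.24946011 -0.38112486  0.14971644] 0.029169879379700496 [-1.09346875e+00  2.74964035e-01  1.95535242e+00 -6.63116598e-05
  9.12098418e-01 -2.43383188e+00]
1.3404035766776736
[218.103471   -10.38764144  35.88644211]
```

View pics/g_top.png

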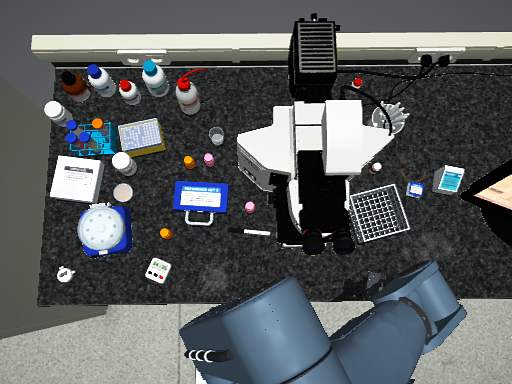

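>>> drive_tool:
  moves:
    - [[20, 223, -10, 36, 0, 0, 0], [20, 223, -10, 36, 0, 0, 0], [20, 223, -10, 36, 0, 0, 0], [20, 223, -10, 36, 0, 0, 0], [20, 223, -10, 36, 0, 0, 0], [20, 223, -10, 36, 0, 0, 0], [20, 223, -10, 36, 0, 0, 0], [20, 223, -10, 36, 0, 0, 0]]

```text
t: 8.63
tool_pos: [0.4749, -0.3929, 0.1594]
tcp_rot: [-0.702, 0.081, -0.079, 0.703]
ft_force: [-0.3, -0.1, -1.2]
opening: 0.029
```

```bash
python3 - <<'E'
from h import *
o=sensors.get_obs();print(o["tool_pos"],o["opening"],o["ft_force"])
p=optics.get_image("wrist");cv2.imwrite("pics/h_wrist.png",p["color"])
p=optics.get_image("top");cv2.imwrite("pics/h_top.png",p["color"][120:300,260:500].repeat(3,0).repeat(3,1))
print(toolshift([.48,-.394,.04],o))
E
```

```text
[ 0.47485788 -0.39289894  0.15943216] 0.028952589922691813 [-0.32168839 -0.09059769 -1.17111574]
[ 5.54273359e+00  1.19419288e+02 -8.62732062e-02]
```

View pics/h_wrist.png

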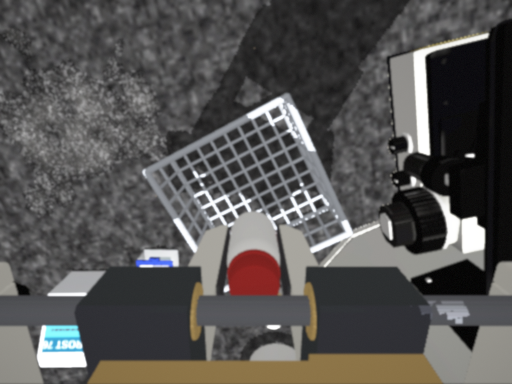

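View pics/h_top.png

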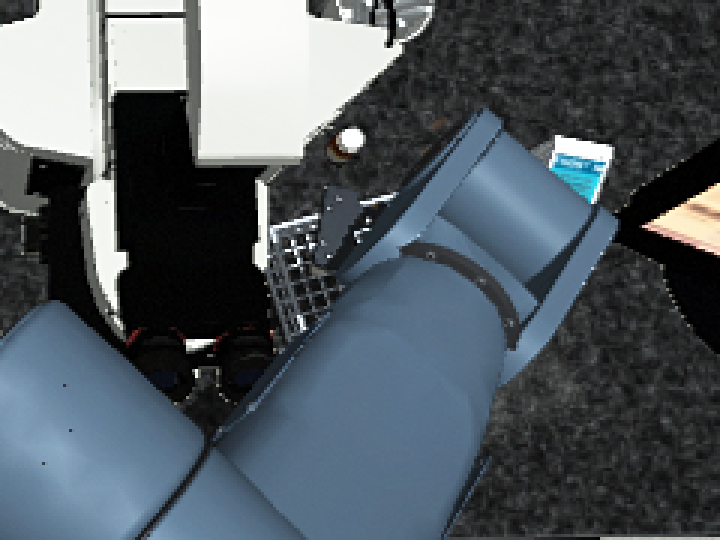

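```bash
python3 - <<'E'
from h import *
o=sensors.get_obs();p=optics.get_image("wrist")
c=[px2w(p,u,v,.075,o)[:2] for u,v in((287,97),(145,174),(350,230))]
print(c,np.mean([c[1],c[2]],axis=0), [np.linalg.norm(c[0]-c[i]) for i in(1,2)])
E
```

```text
[array([ 0.39579934, -0.347235  ]), array([ 0.4314527 , -0.48375126]), array([ 0.52787691, -0.31198313])] [ 0.47966481 -0.39786719] [np.float64(0.14109518183172415), np.float64(0.13670106299898774)]
```

The wrist view puts the basket centre at (0.480, -0.397), which agrees with the top view. I'll lower the bottle in and release it.

>>> drive_tool:
  moves:
    - [[20, 5, 0, -4, 0, 0, 0], [20, 5, 35, -4, 0, 0, 0], [20, 5, 70, -4, 0, 0, 0], [20, 5, 100, -4, 0, 0, 0], [20, 5, 119, -4, 0, 0, 0], [20, 5, 119, -4, 0, 0, 0], [20, 5, 119, -4, 0, 0, 0]]

```text
t: 9.37
tool_pos: [0.4785, -0.4002, 0.0417]
tcp_rot: [-0.702, 0.081, -0.081, 0.703]
ft_force: [0.5, 0.5, 0.5]
opening: 0.0291
```

>>> drive_tool:
  moves:
    - [[55, 0, 0, 0, 0, 0, 0], [55, 0, 0, 0, 0, 0, 0], [55, 0, 0, 0, 0, 0, 0], [55, 0, 0, 0, 0, 0, 0], [55, 0, 0, 0, 0, 0, 0], [55, 0, 0, 0, 0, 0, 0]]

```text
t: 9.87
tool_pos: [0.4791, -0.4, 0.0422]
tcp_rot: [0.703, -0.08, 0.081, -0.702]
ft_force: [-0.6, -0.4, -0.0]
opening: 0.0551
```

>>> drive_tool:
  moves:
    - [[55, 0, -35, 0, 0, 0, 0], [55, 0, -70, 0, 0, 0, 0], [55, 0, -110, 0, 0, 0, 0], [55, 0, -110, 0, 0, 0, 0]]

```text
t: 10.2
tool_pos: [0.4814, -0.4022, 0.1596]
tcp_rot: [0.705, -0.078, 0.084, -0.7]
ft_force: [-1.0, 0.4, 1.0]
opening: 0.0552
```

```bash
python3 - <<'E'
from h import *
o=sensors.get_obs();print(o["tool_pos"],o["opening"],o["ft_force"])
p=optics.get_image("wrist");cv2.imwrite("pics/i_wrist.png",p["color"])
print(toolshift([.25,-.38,.15],o))
E
```

```text
[ 0.48141109 -0.40222421  0.15955961] 0.055162838011735625 [-0.9513536   0.39106558  1.03919308]
[-230.51067044    7.57512179  -30.72204489]
```

View pics/i_wrist.png

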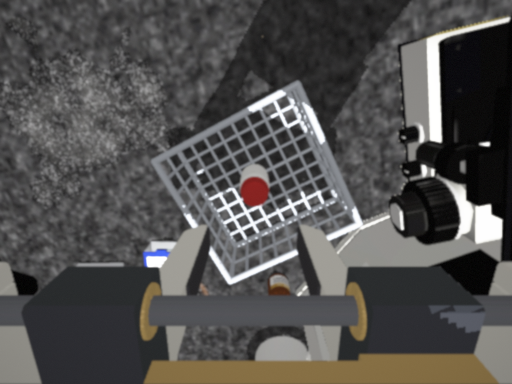

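The bottle stands near the middle of the basket, cap at (255,190). I'll return by the same path.

>>> drive_tool:
  moves:
    - [[60, -230, 5, -30, 0, 0, 0], [60, -230, 5, -30, 0, 0, 0], [60, -230, 5, -30, 0, 0, 0], [60, -230, 5, -30, 0, 0, 0], [60, -230, 5, -30, 0, 0, 0], [60, -230, 5, -30, 0, 0, 0], [60, -230, 5, -30, 0, 0, 0], [60, -230, 5, -30, 0, 0, 0]]

```text
t: 10.92
tool_pos: [0.2474, -0.3769, 0.1464]
tcp_rot: [-0.702, 0.081, -0.081, 0.703]
ft_force: [0.8, -0.6, -0.2]
opening: 0.0601
```

>>> drive_tool:
  moves:
    - [[60, -48, 20, 122, 0, 0, 0], [60, -48, 20, 122, 0, 0, 0], [60, -48, 20, 122, 0, 0, 0], [60, -62, 20, 272, 0, 0, 0], [60, -62, 20, 272, 0, 0, 0], [60, -62, 20, 272, 0, 0, 0], [60, -62, 20, 272, 0, 0, 0], [60, -62, 20, 272, 0, 0, 0]]

```text
t: 11.58
tool_pos: [0.2497, -0.0934, 0.1265]
tcp_rot: [-0.702, 0.079, -0.078, 0.703]
ft_force: [0.9, -0.3, -0.2]
opening: 0.0599
```

```bash
python3 - <<'E'
from h import *
o=sensors.get_obs();print(o["tool_pos"],o["opening"],o["q"])
M=R.from_quat(o["tcp_rot"]).as_matrix();print(np.arctan2(M[1,2],M[0,2]))
print(toolshift([.25,0.05,.13],o),toolshift([.3,.15,.14],o))
E
```

```text
[ 0.24967913 -0.09340925  0.12646265] 0.059908343463007156 [-5.34058984e-01 -2.82061103e-02  2.39673028e+00  9.92525942e-04
  7.74499225e-01 -1.88349820e+00]
1.3487286571370518
[-31.27633296  -3.34751532 139.96219059] [ -4.54018925 -13.25883686 248.52988526]
```

>>> drive_tool:
  moves:
    - [[60, -31, -3, 140, 0, 0, 0], [60, -31, -3, 140, 0, 0, 0], [60, -31, -3, 140, 0, 0, 0], [60, -31, -3, 140, 0, 0, 0], [60, -5, -13, 248, 0, 0.7, 0], [60, -5, -13, 248, 0, 0.7, 0], [60, -5, -13, 248, 0, 0.7, 0], [60, -5, -13, 248, 0, 0.7, 0], [60, -5, -13, 248, 0, 0.7, 0], [60, -5, -13, 248, 0, 0.7, 0]]

```text
t: 12.42
tool_pos: [0.3018, 0.1464, 0.1396]
tcp_rot: [-0.64, 0.3, -0.3, 0.64]
ft_force: [0.9, -0.9, -0.0]
opening: 0.06
```

```bash
python3 - <<'E'
from h import *
o=sensors.get_obs();print(o["tool_pos"],o["opening"],o["q"])
M=R.from_quat(o["tcp_rot"]).as_matrix();print(np.arctan2(M[1,2],M[0,2]))
print(toolshift([.461,.150,.12],o))
E
```

```text
[0.30180601 0.14637639 0.1395984 ] 0.06001528218721378 [ 3.12405073e-01  7.92601637e-02  2.23851169e+00  1.56256768e-04
  8.23744372e-01 -3.81290576e-01]
0.6935894762587813
[ 98.98807733  19.60484709 124.72756224]
```

>>> drive_tool:
  moves:
    - [[26, 99, 20, 125, 0, 0.76, 0], [26, 99, 20, 125, 0, 0.76, 0], [26, 99, 20, 125, 0, 0.76, 0], [26, 99, 20, 125, 0, 0.76, 0], [26, 99, 20, 125, 0, 0.76, 0], [26, 99, 20, 125, 0, 0.76, 0], [26, 99, 20, 125, 0, 0.76, 0], [26, 99, 20, 125, 0, 0.76, 0], [26, 99, 20, 125, 0, 0.76, 0]]

```text
t: 13.17
tool_pos: [0.4602, 0.1491, 0.1196]
tcp_rot: [-0.485, 0.515, -0.515, 0.485]
ft_force: [0.2, 0.2, -0.4]
opening: 0.0259
```

```bash
python3 - <<'E'
from h import *
o=sensors.get_obs();print(o["tool_pos"],o["opening"],o["q"])
M=R.from_quat(o["tcp_rot"]).as_matrix();print(np.arctan2(M[1,2],M[0,2]))
p=optics.get_image("wrist");cv2.imwrite("pics/j_wrist.png",p["color"])
print(w2px(p,[.461,.15,.033],o),w2px(p,[.5,.15,.025],o))
E
```

```text
[0.46021008 0.1491164  0.11961546] 0.02592061934054874 [2.17071952e-01 3.69167102e-01 1.91084101e+00 4.58863425e-06
 8.61734897e-01 2.76125312e-01]
-0.05905635105551303
[254.75532404 193.15939351] [295.94827651 188.20656517]
```

View pics/j_wrist.png

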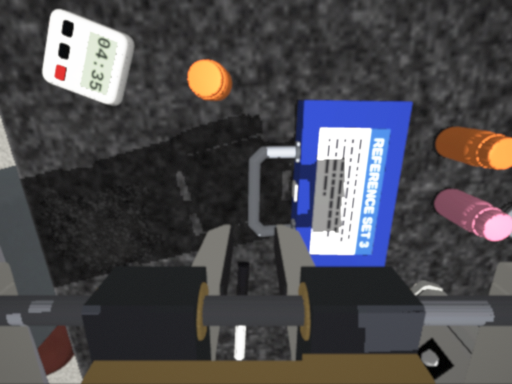

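The bar is at (254,192) and the projection of my estimate is (255,193). Descending to straddle it.

>>> drive_tool:
  moves:
    - [[26, 0, 30, 1, 0, 0, 0], [26, 0, 60, 1, 0, 0, 0], [26, 0, 80, 1, 0, 0, 0], [26, 0, 92, 1, 0, 0, 0], [26, 0, 102, 1, 0, 0, 0], [26, 0, 102, 1, 0, 0, 0], [26, 0, 102, 1, 0, 0, 0]]

```text
t: 13.8
tool_pos: [0.4613, 0.1489, 0.018]
tcp_rot: [-0.484, 0.515, -0.515, 0.484]
ft_force: [0.2, 0.2, 0.5]
opening: 0.0258
```

```bash
python3 - <<'E'
from h import *
o=sensors.get_obs();print(o["tool_pos"],o["opening"],o["ft_force"])
p=optics.get_image("wrist");cv2.imwrite("pics/k_wrist.png",p["color"])
p=optics.get_image("side");cv2.imwrite("pics/k_side.png",cv2.resize(p["color"][130:280,130:310],None,fx=4,fy=4))
E
```

```text
[0.46126683 0.14886034 0.01800141] 0.025820438691442408 [0.20931932 0.17912374 0.47751376]
```

View pics/k_wrist.png

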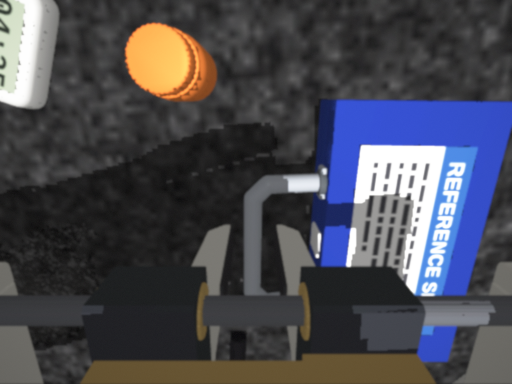

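View pics/k_side.png

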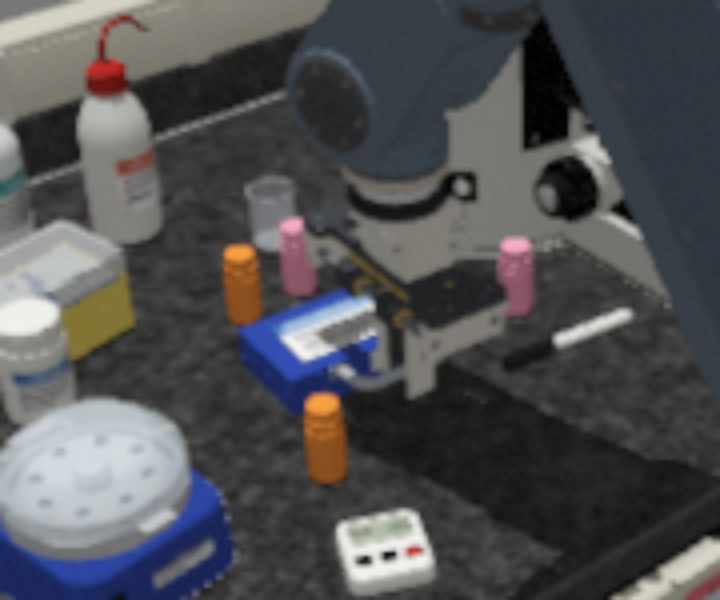

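The fingers straddle the bar, with one between bar and box. Closing now.

>>> drive_tool:
  grip_force: 15
  moves:
    - [[2, 0, 0, 0, 0, 0, 0], [2, 0, 0, 0, 0, 0, 0], [2, 0, 0, 0, 0, 0, 0], [2, 0, 0, 0, 0, 0, 0], [2, 0, 0, 0, 0, 0, 0], [2, 0, 0, 0, 0, 0, 0]]

```text
t: 14.4
tool_pos: [0.4608, 0.1489, 0.0182]
tcp_rot: [-0.484, 0.516, -0.515, 0.484]
ft_force: [-4.4, 1.5, 5.9]
opening: 0.0098
```

>>> drive_tool:
  moves:
    - [[2, 0, -5, 0, 0, 0, 0], [2, 0, -11, 1.5, 0, 0, 0], [2, 0, -17, 3, 0, 0, 0], [2, 0, -22.5, 4, 0, 0, 0], [2, 0, -28, 6, 0, 0, 0], [2, 0, -33, 7.5, 0, 0, 0], [2, 0, -38.5, 9.5, 0, 0, 0], [2, 0, -43.7, 12, 0, 0, 0], [2, 0, -43.7, 12, 0, 0, 0]]

```text
t: 15.15
tool_pos: [0.4723, 0.1479, 0.0625]
tcp_rot: [-0.484, 0.516, -0.515, 0.483]
ft_force: [-7.1, 1.8, 2.1]
opening: 0.0095
```

```bash
python3 - <<'E'
from h import *
o=sensors.get_obs();print(o["tool_pos"],o["opening"],o["ft_force"],R.from_quat(o["tcp_rot"]).as_matrix().round(3).tolist())
p=optics.get_image("wrist");cv2.imwrite("pics/l_wrist.png",p["color"])
E
```

```text
[0.47234111 0.14794571 0.06245682] 0.009478053005360526 [-7.06684109  1.84446745  2.09956944] [[-0.064, -0.002, 0.998], [-0.998, -0.0, -0.064], [0.0, -1.0, -0.002]]
```

View pics/l_wrist.png

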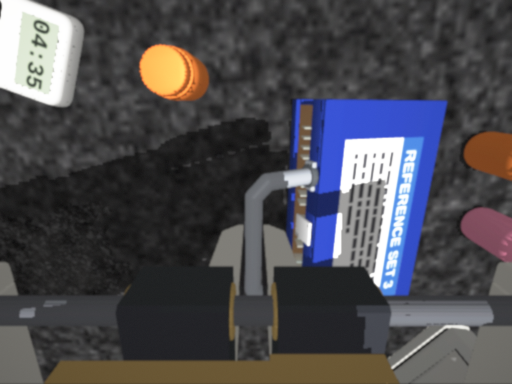

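The lid is opening with small forces. Continuing the arc to 45°.

>>> drive_tool:
  moves:
    - [[2, 0, -5, 2.5, 0, 0, 0], [2, 0, -10, 5, 0, 0, 0], [2, 0, -15, 8, 0, 0, 0], [2, 0, -19.7, 11, 0, 0, 0], [2, 0, -24.3, 14.5, 0, 0, 0], [2, 0, -28.7, 18, 0, 0, 0], [2, 0, -33, 22, 0, 0, 0], [2, 0, -37, 26, 0, 0, 0], [2, 0, -41, 30, 0, 0, 0], [2, 0, -44.5, 34, 0, 0, 0]]

```text
t: 16.03
tool_pos: [0.5045, 0.1456, 0.1069]
tcp_rot: [-0.486, 0.517, -0.514, 0.482]
ft_force: [-19.8, -1.4, 19.1]
opening: 0.0094
```

>>> drive_tool:
  moves:
    - [[2, 0, 0, 0, 0, 0, 0], [2, 0, 0, 0, 0, 0, 0], [2, 0, 0, 0, 0, 0, 0], [2, 0, 0, 0, 0, 0, 0], [2, 0, 0, 0, 0, 0, 0], [2, 0, 0, 0, 0, 0, 0]]

```text
t: 16.53
tool_pos: [0.505, 0.1457, 0.1071]
tcp_rot: [-0.485, 0.517, -0.515, 0.482]
ft_force: [-18.0, -1.4, 18.4]
opening: 0.0093
```

```bash
python3 - <<'E'
from h import *
o=sensors.get_obs();print(o["tool_pos"],o["opening"],o["ft_force"],R.from_quat(o["tcp_rot"]).as_matrix().round(3).tolist())
p=optics.get_image("wrist");cv2.imwrite("pics/m_wrist.png",p["color"])
p=optics.get_image("side");cv2.imwrite("pics/m_side.png",cv2.resize(p["color"][130:280,130:310],None,fx=4,fy=4))
p=optics.get_image("top");cv2.imwrite("pics/m_top.png",p["color"])
# lid angle from bar (grasp 15 mm above tcp)
b=o["tool_pos"]+[0,0,.015]; yaw=-.065
bx=np.array([np.cos(yaw),np.sin(yaw)]); h=np.array([.461,.150])+.130*bx
r=(b[:2]-h)@bx; print("angle",np.degrees(np.arctan2(b[2]-.021,-r)-np.arctan2(12,130)), "radius",np.hypot(r,b[2]-.021))
E
```

```text
[0.50495406 0.14565367 0.10713245] 0.00934371154568411 [-17.96221991  -1.41806351  18.3913603 ] [[-0.063, -0.005, 0.998], [-0.998, -0.001, -0.063], [0.001, -1.0, -0.005]]
angle 44.39649538361725 radius 0.13266160719839393
```

View pics/m_wrist.png

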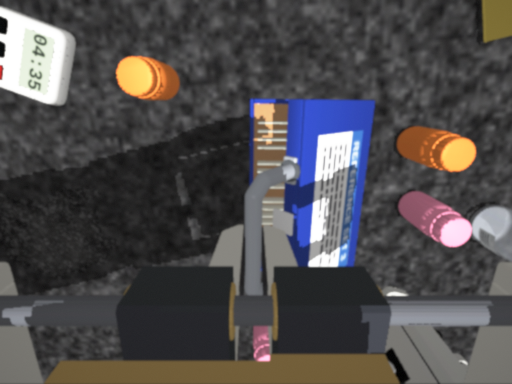

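View pics/m_side.png

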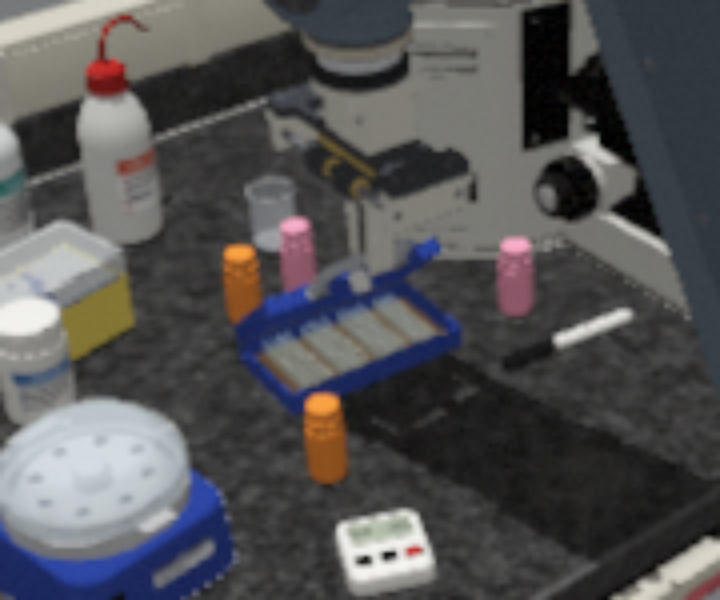

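View pics/m_top.png

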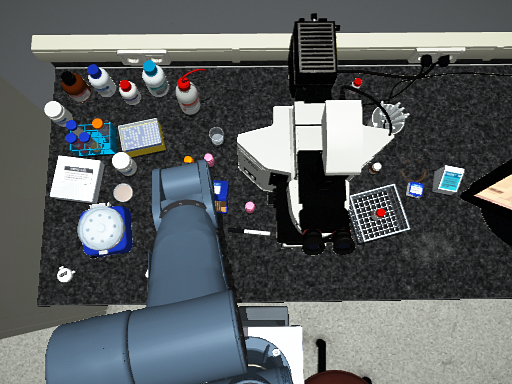

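Angle by geometry is 44°. The bar pushes radially with about 25 N because my arc centre is slightly off, so I'll relieve it by a millimetre or two outward.

>>> drive_tool:
  moves:
    - [[2, 0, -0.5, -0.5, 0, 0, 0], [2, 0, -1, -1, 0, 0, 0], [2, 0, -1.5, -1.5, 0, 0, 0], [2, 0, -1.5, -1.5, 0, 0, 0], [2, 0, -1.5, -1.5, 0, 0, 0]]

```text
t: 17.1
tool_pos: [0.5054, 0.1456, 0.1078]
tcp_rot: [-0.484, 0.516, -0.516, 0.484]
ft_force: [-4.9, -2.8, 3.5]
opening: 0.0091
```

```bash
python3 - <<'E'
from h import *
p=optics.get_image("side");o=sensors.get_obs()
yaw=-.065;bx=np.array([np.cos(yaw),np.sin(yaw),0]);by=np.array([-np.sin(yaw),np.cos(yaw),0]);ez=np.array([0,0,1.])
H=np.array([.461,.150,.021])+.130*bx
im=cv2.resize(p["color"][130:280,130:310],None,fx=4,fy=4)
for a,col in((38,(0,0,255)),(45,(0,255,0)),(52,(255,0,255))):
    t=np.radians(a)
    for q in((-.092,.014),):
        x=q[0]*np.cos(t)+q[1]*np.sin(t); z=-q[0]*np.sin(t)+q[1]*np.cos(t)
        pts=[((w2px(p,H+x*bx+z*ez+s*.0825*by)-[130,130])*4).astype(int).tolist() for s in(-1,1)]
        cv2.line(im,pts[0],pts[1],col,1);print(a,pts)
cv2.imwrite("pics/n_side.png",im)
print(o["ft_force"],o["qd"].round(3),o["opening"])
E
```

```text
38 [[439, 241], [266, 307]]
45 [[432, 229], [260, 294]]
52 [[426, 218], [253, 283]]
[-3.86776949 -3.44865025  5.26145662] [ 0.     0.001  0.002 -0.001  0.001 -0.001] 0.009506228547736768
```

View pics/n_side.png

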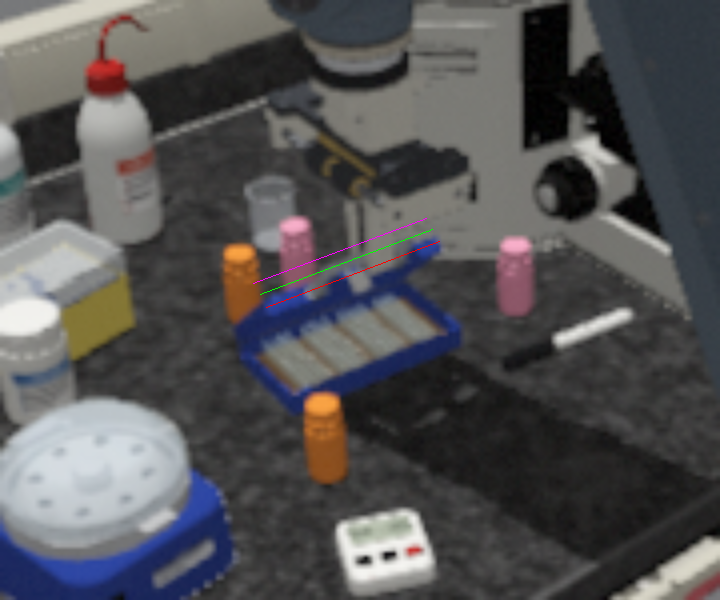

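The overlay suggests an angle nearer 39–40° than 44°. I'll check for a projection bias against the closed-lid picture.

```bash
python3 - <<'E'
from h import *
p=optics.get_image("side");o=sensors.get_obs()
yaw=-.065;bx=np.array([np.cos(yaw),np.sin(yaw),0]);by=np.array([-np.sin(yaw),np.cos(yaw),0]);ez=np.array([0,0,1.])
H=np.array([.461,.150,.021])+.130*bx
def draw(im,a,col,L):
    t=np.radians(a);P=[]
    for (q,y) in L:
        x=q[0]*np.cos(t)+q[1]*np.sin(t); z=-q[0]*np.sin(t)+q[1]*np.cos(t)
        P.append(((w2px(p,H+x*bx+z*ez+y*by)-[180,180])*10).astype(int))
    cv2.polylines(im,[np.array(P)],True,col,1)
top=[((-.092,.014),-.0825),((-.092,.014),.0825),((0,.014),.0825),((0,.014),-.0825)]
base=[((-.092,-.021),-.0825),((-.092,-.021),.0825)]
crop=lambda c:cv2.resize(c[180:240,180:255],None,fx=10,fy=10,interpolation=cv2.INTER_CUBIC)
a=crop(cv2.imread("pics/a_side.png"));draw(a,0,(0,255,0),top);draw(a,0,(0,255,255),base);cv2.imwrite("pics/o_a.png",a)
b=crop(p["color"])
for ang,c in((38,(0,0,255)),(45,(0,255,0))):draw(b,ang,c,top)
draw(b,0,(0,255,255),base)
cv2.imwrite("pics/o_b.png",b)
E
```

```text
(no output)
```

View pics/o_a.png

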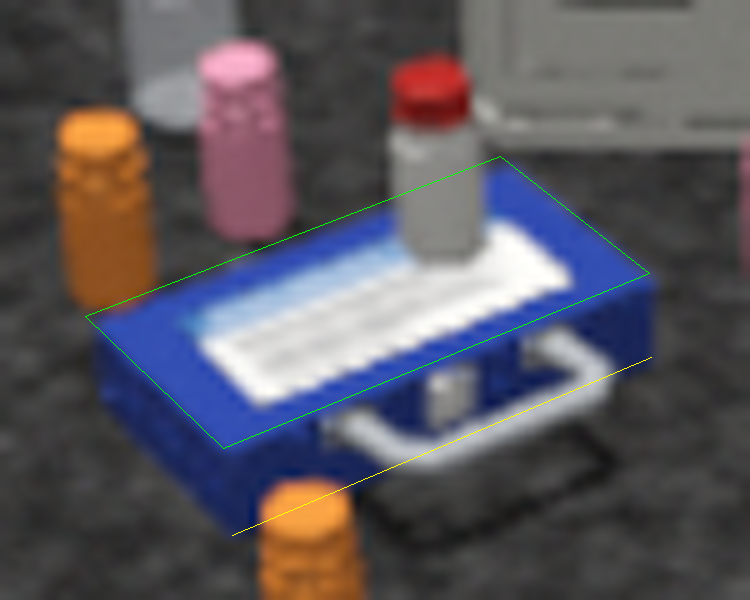

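View pics/o_b.png

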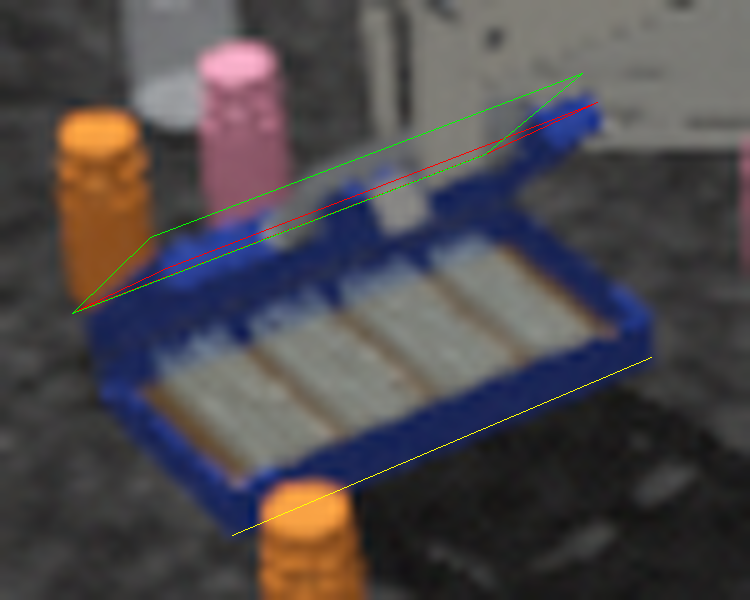

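The closed-lid check shows the model sits about 1 px up and left. Allowing for that, the picture gives about 41–42° and the kinematics about 44°. Both are inside 45±7°. I'll raise about 2.5° more so that both estimates centre on 45°.

>>> drive_tool:
  moves:
    - [[2, 0, -1, 1, 0, 0, 0], [2, 0, -2, 2, 0, 0, 0], [2, 0, -3, 3, 0, 0, 0], [2, 0, -4, 4, 0, 0, 0], [2, 0, -4, 4, 0, 0, 0], [2, 0, -4, 4, 0, 0, 0], [2, 0, -4, 4, 0, 0, 0], [2, 0, -4, 4, 0, 0, 0]]

```text
t: 17.87
tool_pos: [0.5096, 0.1454, 0.1115]
tcp_rot: [0.484, -0.516, 0.516, -0.484]
ft_force: [-3.2, -3.9, 1.2]
opening: 0.0094
```

```bash
python3 - <<'E'
from h import *
p=optics.get_image("side");o=sensors.get_obs()
print(o["tool_pos"],o["ft_force"],o["opening"])
yaw=-.065;bx=np.array([np.cos(yaw),np.sin(yaw),0]);by=np.array([-np.sin(yaw),np.cos(yaw),0]);ez=np.array([0,0,1.])
H=np.array([.461,.150,.021])+.130*bx
b=o["tool_pos"]
for k in(.012,.015):
    r=(b[:2]-H[:2])@bx[:2];z=b[2]+k-.021; print("angle",np.degrees(np.arctan2(z,-r)-np.arctan2(12,130)),np.hypot(r,z))
def draw(im,a,col,L):
    t=np.radians(a);P=[]
    for (q,y) in L:
        x=q[0]*np.cos(t)+q[1]*np.sin(t); z=-q[0]*np.sin(t)+q[1]*np.cos(t)
        P.append(((w2px(p,H+x*bx+z*ez+y*by)+[.9,.5]-[180,180])*10).astype(int))
    cv2.polylines(im,[np.array(P)],True,col,1)
front=[((-.092,.014),-.0825),((-.092,.014),.0825),((-.092,0),.0825),((-.092,0),-.0825)]
for ang,c in((40,(0,0,255)),(45,(0,255,0)),(50,(255,0,255))):
    im=cv2.resize(p["color"][180:240,180:255],None,fx=10,fy=10,interpolation=cv2.INTER_CUBIC)
    draw(im,ang,c,front);cv2.imwrite(f"pics/p_{ang}.png",im[30:350])
a=[cv2.imread(f"pics/p_{x}.png") for x in(40,45,50)]
cv2.imwrite("pics/p.png",cv2.resize(np.vstack(a),(468,600)))
E
```

```text
[0.50967303 0.14538385 0.11156885] [-2.92518232 -5.68722081  1.2950968 ] 0.008922927815408085
angle 46.38281055294776 0.13077626464394823
angle 47.183740241024665 0.1331421964912088
```

View pics/p.png

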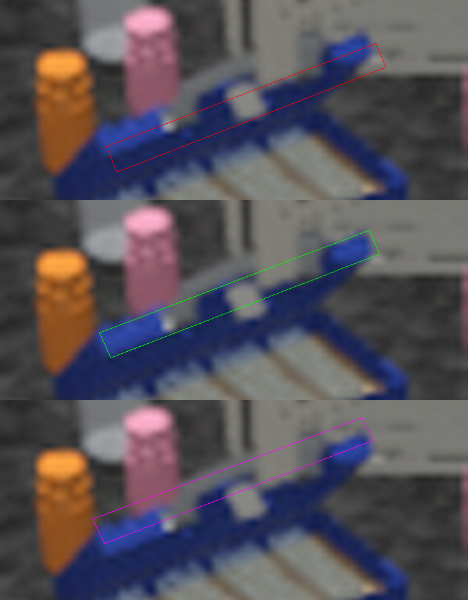

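View pics/p_45.png

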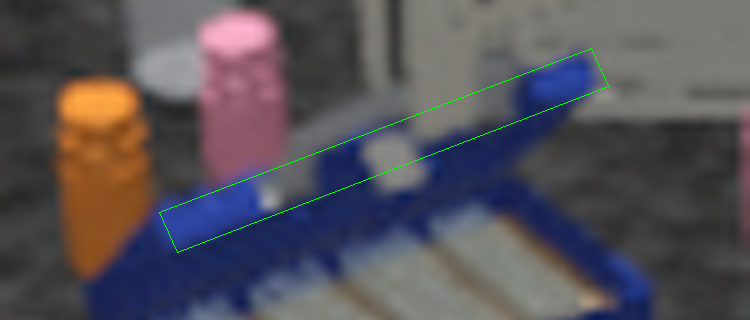

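The 45° overlay lies on the lid's front face, and the kinematics say about 46.5°. The last top view shows the cap in the basket at (381,213). Handing in.

```bash
python3 - <<'E'
from h import *
print(ticket.job_done())
E
```

```text
the job is handed in; nothing more can be done
None
```

The white red-capped bottle is in the wire basket, and the lid is held at about 45° by the gripper on the wire pull. I handed the job in at about 18 s, and it reported no verdict.

**Bottle:** I lifted it off the shut lid, carried it round in front of the microscope and set it down in the basket. The wrist camera showed it standing near the middle, and a later top view showed its cap still there.

**Lid:** I gripped the pull's cross bar with 15 N and raised it along its arc.
- **Angle:** the picture overlay fits 45°, while the arm's position gives about 46–47°. They differ by 1–2°, but both are inside 38–52°.
- **First check disagreed more:** it gave about 41–42° from the picture and 44° from the arm, so I raised the lid about 2.5° further.
- **Forces:** a radial load of about 25 N built up on the bar during the lift. I eased it off by moving outward 1.5 mm back and 1.5 mm up, and the last wrist reading was about 7 N or less.
- **Still held:** the fingers were closed on the bar at 9 mm opening, and joint speeds were near zero when I last read them, before the final raise.

**Bystanders:** the last views showed nothing else on the bench visibly moved, but I did not measure each item.

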